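# Let the bushings out of the gravity feeder and ease its lid shut

## Task

Two part feeders stand on the desk: with your fingertips press the lever of the one that holds the two large brass bushings all the way down, and keep it pressed until both have rolled out into its tray. Then let the lever come up slowly under your fingers so that the lid eases shut and does not snap, and take the hand clear. Work by the lever alone: do not touch or pick up the lid, bushings or collars, and leave the collar feeder and the other things on the desk alone.

Things in the scene. Friction and masses are not known exactly. Their poses are not given: they have to be found in the camera images.
- bushing_feeder: grey gravity feeder fixed to the desk, the one whose lane holds two large brass bushings. Origin on the desk below the mouth; x to its back, y to its left, z up. Lane x 0 to 98 mm, 44 mm wide, walls to 108 mm, open top, floor sloping to a lip 45 mm high at the mouth; catch tray x -103 to 0, 74 mm wide, floor 5 mm, walls 34 mm up. Lid hinge 99 mm up, over the mouth; lever on the right (-y).
- bushing_feeder_lever (a joint): press lever of the bushing feeder: 0 = up at rest, 0.45 rad = fully down (stop). Pivots on the lane's right side, 78 mm up, 45 mm behind the mouth, reaches 100 mm forward to a flat black pad. A hidden link turns the lid 2.78 times as far. A spring returns it when let go: 1 to 2 N at the pad at first, about 4 N fully down.
- bushing_feeder_lid (a joint): lid of the bushing feeder, a flap 42 mm wide and 50 mm long hinged along its upper edge: 0 = shut (hanging over the mouth), 1.25 rad = fully open (swung up and forward). Moves only with the lever; it snaps shut if the lever is let go.
- bushing_feeder_pad (a point): centre of the top face of the pad (22 mm along the feeder, 28 mm across) on the bushing feeder's lever. At rest at x = -51, y = -57 mm of the feeder, 106 mm above the desk; fully down it has sunk about 45 mm, nearly straight. Free space beside and below it.
- collar_feeder: grey gravity feeder fixed to the desk, like the other, but holding two small steel set collars; either may be the left one. Origin on the desk below the mouth; x to its back, y to its left, z up. Lane x 0 to 98 mm, 44 mm wide, walls to 108 mm, open top, floor sloping to a lip 45 mm high at the mouth; catch tray x -103 to 0, 74 mm wide, floor 5 mm, walls 34 mm up. Lid hinge 99 mm up, over the mouth; lever on the right (-y).
- collar_feeder_lever (a joint): press lever of the collar feeder: 0 = up at rest, 0.45 rad = fully down (stop). Pivots on the lane's right side, 78 mm up, 45 mm behind the mouth, reaches 100 mm forward to a flat black pad. A hidden link turns the lid 2.78 times as far. A spring returns it when let go: 1 to 2 N at the pad at first, about 4 N fully down.
- collar_feeder_lid (a joint): lid of the collar feeder, a flap 42 mm wide and 50 mm long hinged along its upper edge: 0 = shut (hanging over the mouth), 1.25 rad = fully open (swung up and forward). Moves only with the lever; it snaps shut if the lever is let go.
- collar_feeder_pad (a point): centre of the top face of the pad (22 mm along the feeder, 28 mm across) on the collar feeder's lever. At rest at x = -51, y = -57 mm of the feeder, 106 mm above the desk; fully down it has sunk about 45 mm, nearly straight. Free space beside and below it.
- tray_stand: fixed white wire stand with a letter tray on it, left of the feeders: 250 mm in x, 336 mm in y, 178 mm high, origin on the desk at its centre; behind it an upright yellow and grey file rack up to 340 mm high. Obstacles: pass over or in front of them
- bushing_a_center (a point): centre of a brass bushing, 34 mm across and 26 mm wide, on its side in the lane (the two lie one behind the other, held back by the lid); it rolls out by itself when the lid is open
- bushing_b_center (a point): centre of a brass bushing, 34 mm across and 26 mm wide, on its side in the lane (the two lie one behind the other, held back by the lid); it rolls out by itself when the lid is open
- collar_0_center (a point): centre of a steel set collar, 23 mm across and 12 mm wide, on its side in the other feeder's lane; it stays there
- collar_1_center (a point): centre of a steel set collar, 23 mm across and 12 mm wide, on its side in the other feeder's lane; it stays there
- pen_2: white and blue pen, 135 mm long, lying on the desk; a bystander, origin at the centre of its underside
- sticky_notes: yellow pad of sticky notes, 77x77x15 mm, lying on the desk; a bystander, origin at the centre of its underside
- desk_stamp: hand stamp standing on its foot, 25x36x74 mm; a bystander, origin at the centre of its underside
- binder_clip_0: black binder clip, 32x27x32 mm; a bystander, origin at the centre of its underside
- flange_part: turned steel flange, 58 mm across, 30 mm high; a bystander, origin at the centre of its underside

How it is judged:
By the outcome, as a careful person would: the job done as asked, in the order asked, and still so for the second after the job is handed in, with the robot touching nothing.
It also fails if it takes over 48 s, if anything falls off the work surface, if the arm or the gripper's body presses on something with over 40 N, if the wrist force passes 120 N, or if a joint passes its speed limit or range.

## Robot

A 7-joint arm with a two-finger parallel gripper is mounted at the origin on a cart in front of the work surface, level with it; the furniture and walls round the work are solid. World frame = base frame: x ahead of the robot, y to its left, z up, the work surface at z = 0. Lengths are in m, angles in rad, forces in N, time in s.
With the tool pointing down it reaches from about 0.35 to 0.9 m from the base axis. Payload 8.1 kg.
Tool frame: the origin (TCP) lies at the very end of the fingers, on their centre line; the grasp point (between the pads) lies 19 mm behind it; z points along the fingers, y is the line along which they close (so a half turn about z gives the same grasp; the last joint's range is limited). The gripper opens to 92 mm and grips with 3 to 60 N. Pads are 19 mm wide; open, the fingers measure 130 mm over their backs; the gripper's body (75 mm by 190 mm) begins 47 mm behind the grasp point.
Start: joints at [1.192, 0.434, 0.025, 1.573, -0.012, 1.134, -0.075], TCP at [0.17, -0.601, 0.194] pointing down, gripper open.
Joint ranges: [-2.62, 2.62], [-0.44, 2.09], [-1.27, 1.32], [0.08, 2.57], [-1.32, 4.46], [0.12, 2], [-2.74, 2.74]. Speed limits (rad/s): [2.22, 2.22, 3.01, 3.01, 3.14, 3.14, 3.14].

## Interface

Orientations are given as a rotation vector (axis times angle).
In Python, from cell import arm gives the robot as it stands.
- The arm moves only by the tool jog_arm, never from a script. Its argument "rows" is a list of rows, each a list of 3 entries, a list of its own where there are three numbers: the shift along the world's x, y, z in cm, then the turn, a rotation vector about the world's x, y, z in degrees, then the opening, from 0 (shut) to 1 (fully open). A call has 1 to 8 rows; each row is the pose to reach, as a shift and turn from the pose commanded when the call began; what a row does not reach only later rows make up. A row lasts 1/8 s, in which the tool goes at most 62.5 mm and 10.7 degrees, less where a joint would pass 70% of its speed; a pose out of reach is approached as far as the arm can. A call with a gripper value outside its range is refused whole. The fingers move at their own pace and stop on an object; "newtons" is the grip in N (left out, the last holds). Time passes only in rows, so rows that repeat a pose let the fingers close. It gives the time, the measured TCP pose, the force, the opening and the grip force at its end, in the units of the state.
- arm.observe(): the state, without advancing time (a new reading comes with each control period).
- arm.get_image(name): name is "scene" or "top"; returns a dict with "img" (420x560x3 uint8, red, green, blue), "depth" (420x560 float32, m along the optical axis (not along the pixel's ray), 0 where there is no reading), "fx", "fy", "cx", "cy" (pixels), "rvec" (rotation vector, rad) and "tvec" (3), from world to camera coordinates, as OpenCV has them. Camera axes: x right, y down, z forward; pixel columns grow to the right and rows downward; lengths in m; the calibration is good to about 2 mm. A picture is of the moment at which its call begins.
- arm.sign_off(): hands the job in; it is judged then, once.
The state is a dict: "clock": time; "joints": joint angles; "dq": joint speeds; "joint_efforts": joint torques, N m; "position": TCP position; "ee_rot": TCP orientation; "force": force on the tool from outside, world axes, zero at the start; "ft_torque": the same for the moment, N m; "width": opening from 0.0 (shut) to 1.0 (fully open); "gripper_force": force on a finger pad.
Only numpy, scipy, OpenCV 4.12 (cv2) and the standard library are available. Lean on these libraries where they do the work, as an engineer would, in place of code of your own. Each camera call takes 0.05 s, during which the arm holds its last target. There are 200 camera calls.

## Working session

There is one attempt and no reset: what is moved stays moved. The work goes in short steps, Python scripts to look and compute and a tool call to move; the robot and the scene stay as the last step left them, time stands still between calls to the robot, and variables do not carry over. Pictures are saved under pics/ and viewed, at most 10 in all, crops included, and the job is handed in when it is done.

Besides the shell and the picture viewer there is one more tool, called after "Emit:" in YAML: its name, and indented under it one key for each argument. jog_arm: Moves the arm, as the interface text tells. Its arguments: {"type":"object","properties":{"rows":{"type":"array","items":{"type":"array"}},"newtons":{"type":"number"}},"required":["rows"]}

```bash
mkdir -p pics; cat > h.py <<'E'
import numpy as np, cv2
from cell import arm
def grab(n):
    d=arm.get_image(n); R=cv2.Rodrigues(np.array(d["rvec"],float))[0]; t=np.array(d["tvec"],float).reshape(3)
    z=d["depth"]; v,u=np.indices(z.shape)
    P=np.stack([(u-d["cx"])/d["fx"]*z,(v-d["cy"])/d["fy"]*z,z],-1)
    W=(P-t)@R; W[z==0]=np.nan
    return d,W,R,t
def proj(d,R,t,p):
    c=R@np.array(p)+t; return c[0]/c[2]*d["fx"]+d["cx"],c[1]/c[2]*d["fy"]+d["cy"]
def save(d,f,crop=None,s=1):
    im=d["img"][...,::-1]
    if crop: im=im[crop[1]:crop[3],crop[0]:crop[2]]
    cv2.imwrite("pics/"+f,cv2.resize(im,None,fx=s,fy=s,interpolation=cv2.INTER_CUBIC))
E
python3 - <<'E'
from h import *
for n in("scene","top"):
    d,W,R,t=grab(n); save(d,n+"0.png"); print(n,-R.T@t); np.savez(n+"0.npz",W=W,img=d["img"])
print(arm.observe())
E
```

```text
scene [0.05922833 0.26567995 0.69710865]
top [ 0.34653793 -0.15449609  1.28635208]
{'clock': 0.1, 'joints': array([ 1.19238564,  0.43517281,  0.02494533,  1.57398332, -0.01159236,
        1.13395917, -0.07513024]), 'dq': array([ 0.00013485, -0.00203635, -0.00120667, -0.00137113, -0.00057865,
        0.00058584,  0.00151173]), 'joint_efforts': array([ 4.89459882e-03, -6.69125390e+01,  9.89211537e-01, -3.15146184e+01,
       -6.03248924e-02,  3.74131452e-02,  1.32353631e-05]), 'position': array([ 0.17003425, -0.60092785,  0.19321983]), 'ee_rot': array([-3.11045188e+00, -4.31576194e-01,  4.85345794e-04]), 'force': array([ 0.39997448, -0.45271993,  0.55396951]), 'ft_torque': array([-0.00969779,  0.00553594, -0.0149798 ]), 'gripper_force': 0.0, 'width': 1.0013828948952597}
```

View pics/scene0.png

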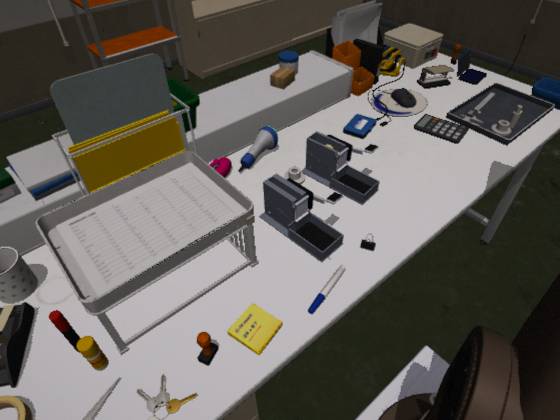

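View pics/top0.png

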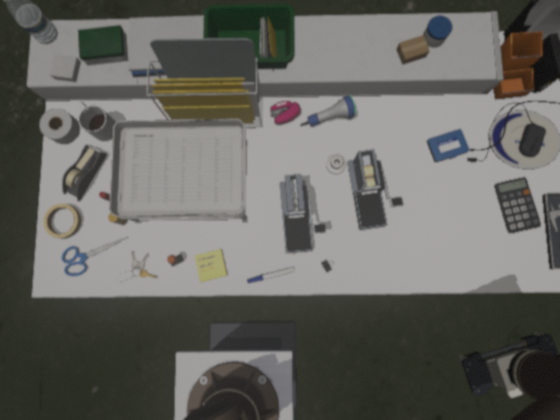

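The scene view shows two feeders, and the top view shows them at about (297,215) and (368,190). The right one seems to hold brass-coloured parts, with black pads near (320,228) and (397,201). I'll zoom in and measure.

```bash
python3 - <<'E'
from h import *
d,W,R,t=grab("top"); save(d,"top1.png",(270,140,420,260),5)
im=d["img"].astype(int); print(d["fx"])
for (a,b,c,e) in((385,190,410,212),(308,218,332,238)):
    w=W[b:e,a:c].reshape(-1,3); m=(w[:,2]>.09)&(w[:,2]<.12); q=w[m]
    print("pad",m.sum(),q.mean(0).round(4),q.min(0).round(4),q.max(0).round(4))
for (a,b,c,e) in((345,140,390,235),(278,165,315,257)):
    w=W[b:e,a:c].reshape(-1,3)
    for lo,hi in((.095,.12),(.025,.04)):
        q=w[(w[:,2]>lo)&(w[:,2]<hi)]
        r=cv2.minAreaRect((q[:,:2]*1000).astype(np.float32)); print(lo,len(q),r)
E
```

```text
453.4132901645355
pad 144 [ 0.5462 -0.4335  0.1031] [ 0.5285 -0.4563  0.0905] [ 0.5769 -0.4132  0.1114]
pad 135 [ 0.4764 -0.2307  0.1044] [ 0.4624 -0.2505  0.092 ] [ 0.5032 -0.2116  0.1142]
0.095 470 ((613.3941040039062, -381.5352478027344), (142.34910583496094, 69.18986511230469), 4.4943013191223145)
0.025 190 ((582.4353637695312, -377.61376953125), (198.758544921875, 75.16193389892578), 7.760088920593262)
0.095 622 ((539.1100463867188, -177.659912109375), (166.50575256347656, 66.34334564208984), 10.529680252075195)
0.025 118 ((509.9954528808594, -175.5320587158203), (182.52096557617188, 73.87977600097656), 4.690448760986328)
```

View pics/top1.png

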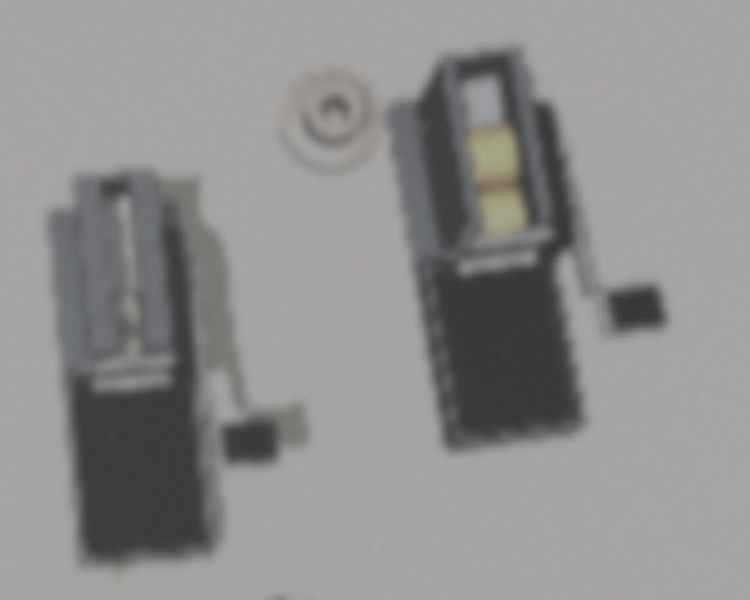

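Bushing feeder is the right one, with two brass bushings at crop (495,155) and (503,210) and its pad at crop (638,307). Now I'll refine the pad position and yaw.

```bash
python3 - <<'E'
from h import *
from scipy.optimize import least_squares
d,W,R,t=grab("top")
def ray(u,v,z):
    r=R.T@np.array([(u-d["cx"])/d["fx"],(v-d["cy"])/d["fy"],1]); c=-R.T@t
    return c+r*(z-c[2])/r[2]
g=cv2.cvtColor(d["img"],cv2.COLOR_RGB2GRAY)
m=(g[190:213,387:410]<80).astype(np.uint8); print(g[190:213:2,387:410:2])
n,l,s,c=cv2.connectedComponentsWithStats(m); k=1+np.argmax(s[1:,4]); print(s[k],c[k]+[387,190])
print("pad",ray(*(c[k]+[387,190]),.106).round(4))
# tray front corners, top z .034 : crop px
f=lambda x,y:(x/5+270-.4,y/5+140-.4)
A=ray(*f(447,447),.034);B=ray(*f(584,430),.034);print(A,B,np.linalg.norm(A-B),np.degrees(np.arctan2(A[0]-B[0],-(A[1]-B[1]))))
C=ray(*f(447,55),.108);D=ray(*f(520,48),.108);print(C,D)
mid=(A+B)/2; back=(C+D)/2; v=back-mid; yaw=np.arctan2(v[1],v[0]); print("yaw",np.degrees(yaw),np.linalg.norm(v[:2]))
x=np.array([np.cos(yaw),np.sin(yaw)]); y=np.array([-x[1],x[0]]); o=mid[:2]+.103*x
print("origin",o,"pad pred",o-.051*x-.057*y)
for dd in (d,):
  w=W[190:213,387:410].reshape(-1,3); q=w[(w[:,2]>.095)&(w[:,2]<.113)]; print(np.median(q,0))
d2,W2,R2,t2=grab("scene"); print("scene px of pad",proj(d2,R2,t2,[*(o-.051*x-.057*y),.106])); save(d2,"sc1.png",(260,120,400,225),5)
E
```

```text
[[138 162 164 163 164 164 165 164 165 164 165 164]
 [136 154 164 165 164 164 164 164 164 165 165 165]
 [131 151 163 164 164 163 163 164 164 164 164 164]
 [128 138 157 155 146 140 136 147 163 165 164 165]
 [128 132 119  97  86  75  73 102 157 165 164 164]
 [156 143 105  61  57  57  56  79 148 166 164 164]
 [163 144 119  64  56  55  57  68 135 163 165 165]
 [165 154 128  78  66  69  76  85 132 164 164 165]
 [165 157 135 116 121 136 140 140 157 164 165 165]
 [164 163 159 159 160 163 164 164 164 164 165 165]
 [163 164 164 165 165 164 164 165 165 165 164 164]
 [163 164 165 163 164 164 164 165 165 165 164 165]]
[ 5  8 10  7 58] [396.86206897 201.17241379]
pad [ 0.544  -0.4405  0.106 ]
[ 0.47925566 -0.34987308  0.034     ] [ 0.48788444 -0.42585019  0.034     ] 0.07646552898647169 -173.52062962368353
[ 0.68205498 -0.34574517  0.108     ] [ 0.68538119 -0.38482546  0.108     ]
yaw 6.435653983812202 0.20141729606719802
origin [ 0.58592098 -0.37631665] pad pred [ 0.54163134 -0.4386739 ]
[ 0.54215178 -0.43609797  0.10404702]
scene px of pad (np.float64(370.6243143261614), np.float64(147.23362577881485))
```

View pics/sc1.png

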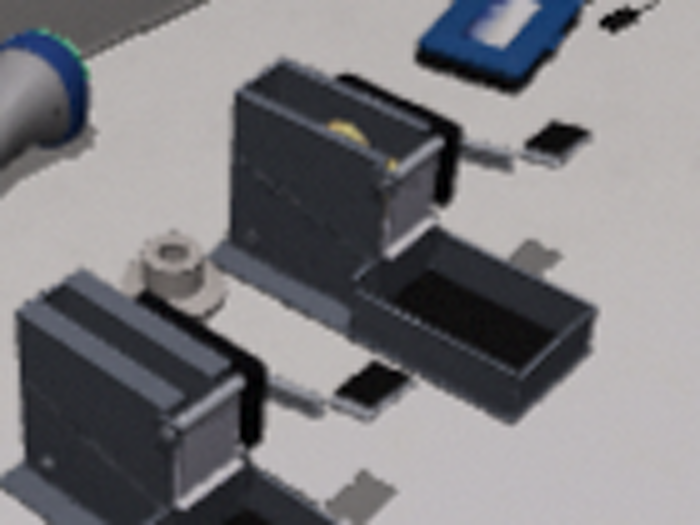

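The scene view shows the brass in the far feeder, its pad at full-image (371.6,148.6). The prediction was (370.6,147.2), so the two cameras agree. I take the pad as (0.543,-0.439,0.106) and yaw as 6.5°. I'm closing the fingers and moving above it.

Emit:
jog_arm:
  rows:
    - [[5, 2, 0], [0, 0, -2], 0]
    - [[10, 4.5, 0], [0, 0, -4], 0]
    - [[15, 6.7, 0], [0, 0, -6], 0]
    - [[20, 9, 0], [0, 0, -8], 0]
    - [[25, 11, 0], [0, 0, -9.3], 0]
    - [[30, 13.2, 0], [0, 0, -9.3], 0]
    - [[35, 15.3, 0], [0, 0, -9.3], 0]
    - [[37.3, 16.2, 0], [0, 0, -9.3], 0]
  newtons: 10

```text
clock: 1.25
position: [0.5466, -0.4363, 0.1934]
ee_rot: [-3.135, -0.185, -0.001]
force: [-1.1, -0.6, -1.1]
width: 0.179
gripper_force: 0.0
```

Emit:
jog_arm:
  rows:
    - [[0, 0, -2], [0, 0, 0], 0]
    - [[0, 0, -4], [0, 0, 0], 0]
    - [[0, 0, -5.5], [0, 0, 0], 0]
    - [[0, 0, -6], [0, 0, 0], 0]
    - [[0, 0, -6], [0, 0, 0], 0]

```text
clock: 1.88
position: [0.543, -0.4397, 0.134]
ee_rot: [3.137, 0.177, -0.0]
force: [0.8, -0.4, 0.4]
width: 0.009
gripper_force: 0.0
```

```bash
python3 - <<'E'
from h import *
o=arm.observe(); print(o["position"],o["ee_rot"],o["force"],o["width"])
d,W,R,t=grab("scene"); save(d,"sc2.png",(290,90,430,195),5); print(proj(d,R,t,o["position"]),proj(d,R,t,[.543,-.439,.106]))
E
```

```text
[ 0.54300422 -0.43967217  0.13401874] [ 3.13652221e+00  1.77412669e-01 -1.56970865e-04] [ 0.8385088  -0.41181395  0.39934182] 0.009431114611282506
(np.float64(372.11384067361655), np.float64(137.60903367093067)) (np.float64(370.29360415462514), np.float64(146.94777981522424))
```

View pics/sc2.png

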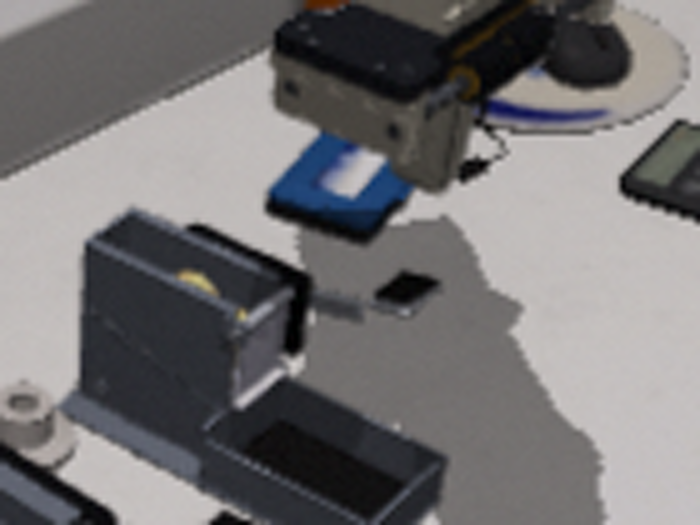

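The tip appears at crop (430,190), but the TCP projects to (410,238). I'll check that mismatch with depth before pressing.

```bash
python3 - <<'E'
from h import *
o=arm.observe(); print(o["position"],o["clock"])
d,W,R,t=grab("scene")
for (u,v) in((350,110),(362,112),(372,122),(375,125),(376,127),(370,147)): print(u,v,W[v,u].round(3))
w=W[90:140,340:390].reshape(-1,3); q=w[(w[:,2]>.1)&(np.hypot(w[:,0]-.543,w[:,1]+.44)<.12)]; print(q.min(0),q[np.argsort(q[:,2])[:15]].round(3))
save(d,"sc3.png",(290,40,430,145),5)
E
```

```text
[ 0.54328028 -0.43977631  0.13452602] 1.925
350 110 [ 0.553 -0.351  0.242]
362 112 [ 0.523 -0.355  0.248]
372 122 [ 0.541 -0.424  0.186]
375 125 [ 0.532 -0.426  0.181]
376 127 [ 0.531 -0.431  0.174]
370 147 [ 0.546 -0.441  0.103]
[ 0.49410836 -0.45923247  0.1671994 ] [[ 0.549 -0.435  0.167]
 [ 0.533 -0.438  0.167]
 [ 0.534 -0.436  0.168]
 [ 0.533 -0.442  0.169]
 [ 0.531 -0.443  0.169]
 [ 0.545 -0.433  0.17 ]
 [ 0.535 -0.451  0.17 ]
 [ 0.538 -0.432  0.17 ]
 [ 0.533 -0.445  0.171]
 [ 0.535 -0.454  0.171]
 [ 0.549 -0.43   0.172]
 [ 0.532 -0.44   0.173]
 [ 0.533 -0.445  0.173]
 [ 0.534 -0.431  0.173]
 [ 0.53  -0.433  0.174]]
```

View pics/sc3.png

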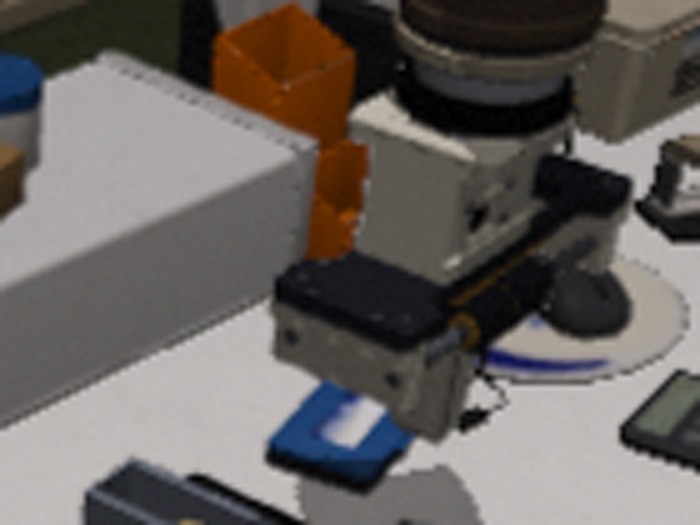

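The visible fingertips are about 30 mm above the reported TCP, at z≈0.167. I'll lower gently and find the contact by force.

Emit:
jog_arm:
  rows:
    - [[0, 0, -0.6], [0, 0, 0], 0]
    - [[0, 0, -1.2], [0, 0, 0], 0]
    - [[0, 0, -1.8], [0, 0, 0], 0]
    - [[0, 0, -2.2], [0, 0, 0], 0]
    - [[0, 0, -2.2], [0, 0, 0], 0]

```text
clock: 2.6
position: [0.5429, -0.4393, 0.1114]
ee_rot: [-3.136, -0.178, 0.001]
force: [0.1, 0.4, -0.1]
width: 0.004
gripper_force: 0.0
```

Emit:
jog_arm:
  rows:
    - [[0, 0, -0.4], [0, 0, 0], 0]
    - [[0, 0, -0.8], [0, 0, 0], 0]
    - [[0, 0, -1.0], [0, 0, 0], 0]
    - [[0, 0, -1.0], [0, 0, 0], 0]

```text
clock: 3.1
position: [0.5431, -0.4393, 0.1017]
ee_rot: [-3.136, -0.178, 0.0]
force: [-0.4, -0.3, -0.3]
width: 0.003
gripper_force: 0.0
```

```bash
python3 - <<'E'
from h import *
o=arm.observe(); print(o["position"],o["force"])
d,W,R,t=grab("scene")
save(d,"sc4.png",(290,60,430,180),5)
w=W[60:180,320:400].reshape(-1,3); q=w[(w[:,2]>.06)&(np.hypot(w[:,0]-.543,w[:,1]+.44)<.13)]
for y0 in np.arange(-.5,-.31,.02):
    s=q[(abs(q[:,1]-y0)<.01)&(q[:,0]<.56)]; 
    if len(s): print(round(y0,2),len(s),np.sort(s[:,2])[:6].round(3))
E
```

```text
[ 0.54306592 -0.43934739  0.10174235] [-0.41688534 -0.34359866 -0.34751898]
-0.5 34 [0.209 0.215 0.216 0.232 0.232 0.232]
-0.48 51 [0.206 0.207 0.21  0.214 0.215 0.216]
-0.46 154 [0.1   0.102 0.102 0.103 0.103 0.103]
-0.44 344 [0.101 0.101 0.102 0.102 0.102 0.102]
-0.42 588 [0.088 0.089 0.09  0.091 0.092 0.092]
-0.4 845 [0.211 0.212 0.213 0.213 0.214 0.214]
-0.38 293 [0.211 0.213 0.214 0.214 0.214 0.214]
-0.36 399 [0.198 0.199 0.199 0.2   0.2   0.2  ]
-0.34 169 [0.208 0.214 0.216 0.217 0.223 0.223]
```

View pics/sc4.png

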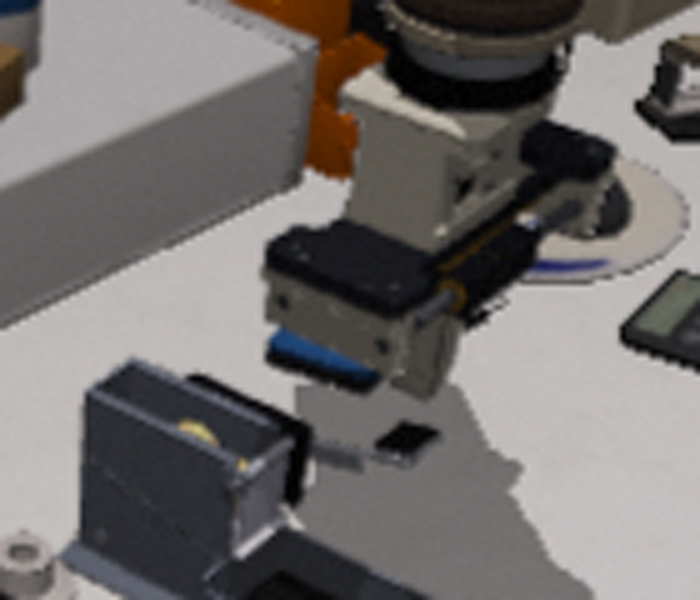

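The pad is untouched at crop (408,440) and the tips sit at about z=0.135. So the real tips are about 33 mm above the reported TCP, and contact should come at a reported z≈0.073. Continuing slowly.

Emit:
jog_arm:
  rows:
    - [[0, 0, -0.6], [0, 0, 0], 0]
    - [[0, 0, -1.2], [0, 0, 0], 0]
    - [[0, 0, -1.8], [0, 0, 0], 0]
    - [[0, 0, -2.2], [0, 0, 0], 0]
    - [[0, 0, -2.4], [0, 0, 0], 0]
    - [[0, 0, -2.4], [0, 0, 0], 0]

```text
clock: 3.9
position: [0.5431, -0.4394, 0.0778]
ee_rot: [-3.136, -0.178, 0.0]
force: [0.3, 0.6, -0.0]
width: 0.003
gripper_force: 0.0
```

Emit:
jog_arm:
  rows:
    - [[0, 0, -0.3], [0, 0, 0], 0]
    - [[0, 0, -0.6], [0, 0, 0], 0]
    - [[0, 0, -0.9], [0, 0, 0], 0]
    - [[0, 0, -1.0], [0, 0, 0], 0]
    - [[0, 0, -1.0], [0, 0, 0], 0]

```text
clock: 4.53
position: [0.5432, -0.4394, 0.0679]
ee_rot: [3.137, 0.178, -0.0]
force: [-1.2, -0.2, 0.2]
width: 0.0
gripper_force: 0.3
```

```bash
python3 - <<'E'
from h import *
o=arm.observe(); print(o["position"],o["force"])
d,W,R,t=grab("scene")
save(d,"sc5.png",(310,80,430,180),6)
E
```

```text
[ 0.54315923 -0.43942664  0.06787133] [-1.17036713 -0.22545188  0.177337  ]
```

View pics/sc5.png

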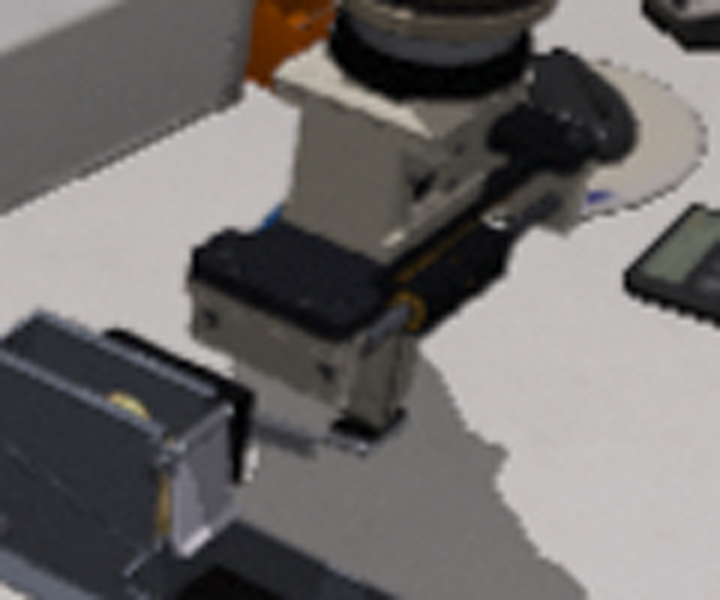

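Tips meet the pad at crop (370,425), and the lid has just started to open, with brass visible at (165,500). Pressing down.

Emit:
jog_arm:
  rows:
    - [[0, 0, -0.6], [0, 0, 0], 0]
    - [[0, 0, -1.2], [0, 0, 0], 0]
    - [[0, 0, -1.8], [0, 0, 0], 0]
    - [[0, 0, -2.4], [0, 0, 0], 0]
    - [[0, 0, -3.0], [0, 0, 0], 0]
    - [[0, 0, -3.4], [0, 0, 0], 0]
    - [[0, 0, -3.4], [0, 0, 0], 0]

```text
clock: 5.45
position: [0.5435, -0.4395, 0.0338]
ee_rot: [3.136, 0.178, 0.001]
force: [-1.6, -0.7, 4.3]
width: 0.007
gripper_force: 2.0
```

Emit:
jog_arm:
  rows:
    - [[0, 0, -0.3], [0, 0, 0], 0]
    - [[0, 0, -0.5], [0, 0, 0], 0]
    - [[0, 0, -0.5], [0, 0, 0], 0]
    - [[0, 0, -0.5], [0, 0, 0], 0]

```text
clock: 5.95
position: [0.544, -0.4396, 0.0304]
ee_rot: [3.136, 0.178, 0.003]
force: [-2.6, 1.7, 12.7]
width: 0.008
gripper_force: 6.4
```

Force rose to 12.7 N with the tool lagging its command, so this should be the stop. Checking.

Emit:
jog_arm:
  rows:
    - [[0, 0, 0], [0, 0, 0], 0]
    - [[0, 0, 0], [0, 0, 0], 0]
    - [[0, 0, 0], [0, 0, 0], 0]
    - [[0, 0, 0], [0, 0, 0], 0]
    - [[0, 0, 0], [0, 0, 0], 0]
    - [[0, 0, 0], [0, 0, 0], 0]
    - [[0, 0, 0], [0, 0, 0], 0]
    - [[0, 0, 0], [0, 0, 0], 0]

```text
clock: 6.95
position: [0.544, -0.4396, 0.0304]
ee_rot: [3.136, 0.178, 0.003]
force: [-3.1, 0.5, 12.7]
width: 0.004
gripper_force: 6.4
```

```bash
python3 - <<'E'
from h import *
d,W,R,t=grab("scene"); d2,*_=grab("top")
a=cv2.resize(d["img"][110:210,300:430],None,fx=4.5,fy=4.5,interpolation=2); b=cv2.resize(d2["img"][140:240,330:410],None,fx=2.5,fy=2.5,interpolation=2)
c=np.zeros((max(len(a),len(b)),a.shape[1]+b.shape[1],3),np.uint8); c[:len(a),:a.shape[1]]=a; c[:len(b),a.shape[1]:]=b
cv2.imwrite("pics/c6.png",c[...,::-1]); print(c.shape)
E
```

```text
(450, 785, 3)
```

View pics/c6.png

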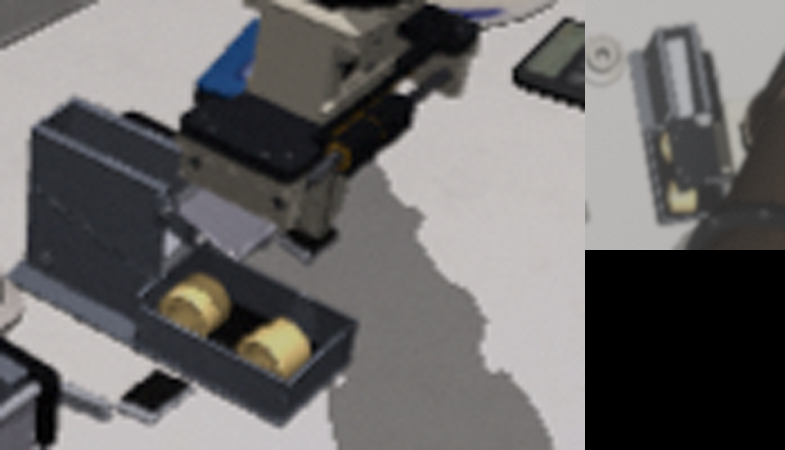

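Both brass bushings lie in the tray at (195,305) and (275,345), the lid is open, and the lane is empty in the top view. Now easing the lever up slowly at about 10 mm/s or less.

Emit:
jog_arm:
  rows:
    - [[0, 0, 0.12], [0, 0, 0], 0]
    - [[0, 0, 0.24], [0, 0, 0], 0]
    - [[0, 0, 0.36], [0, 0, 0], 0]
    - [[0, 0, 0.48], [0, 0, 0], 0]
    - [[0, 0, 0.6], [0, 0, 0], 0]
    - [[0, 0, 0.72], [0, 0, 0], 0]
    - [[0, 0, 0.84], [0, 0, 0], 0]
    - [[0, 0, 0.96], [0, 0, 0], 0]

```text
clock: 8.05
position: [0.5429, -0.4395, 0.0385]
ee_rot: [-3.137, -0.178, 0.001]
force: [-1.3, -1.1, 4.5]
width: 0.003
gripper_force: 1.8
```

Emit:
jog_arm:
  rows:
    - [[0, 0, 0.12], [0, 0, 0], 0]
    - [[0, 0, 0.24], [0, 0, 0], 0]
    - [[0, 0, 0.36], [0, 0, 0], 0]
    - [[0, 0, 0.48], [0, 0, 0], 0]
    - [[0, 0, 0.6], [0, 0, 0], 0]
    - [[0, 0, 0.72], [0, 0, 0], 0]
    - [[0, 0, 0.84], [0, 0, 0], 0]
    - [[0, 0, 0.96], [0, 0, 0], 0]

```text
clock: 9.05
position: [0.5431, -0.4393, 0.0482]
ee_rot: [-3.136, -0.178, 0.0]
force: [-2.3, -0.9, 3.5]
width: 0.004
gripper_force: 1.6
```

Emit:
jog_arm:
  rows:
    - [[0, 0, 0.12], [0, 0, 0], 0]
    - [[0, 0, 0.24], [0, 0, 0], 0]
    - [[0, 0, 0.36], [0, 0, 0], 0]
    - [[0, 0, 0.48], [0, 0, 0], 0]
    - [[0, 0, 0.6], [0, 0, 0], 0]
    - [[0, 0, 0.72], [0, 0, 0], 0]
    - [[0, 0, 0.84], [0, 0, 0], 0]
    - [[0, 0, 0.96], [0, 0, 0], 0]

```text
clock: 10.05
position: [0.5437, -0.4392, 0.0579]
ee_rot: [3.136, 0.178, 0.001]
force: [0.6, -1.5, 1.6]
width: 0.007
gripper_force: 1.0
```

Emit:
jog_arm:
  rows:
    - [[0, 0, 0.1], [0, 0, 0], 0]
    - [[0, 0, 0.2], [0, 0, 0], 0]
    - [[0, 0, 0.3], [0, 0, 0], 0]
    - [[0, 0, 0.4], [0, 0, 0], 0]
    - [[0, 0, 0.5], [0, 0, 0], 0]
    - [[0, 0, 0.6], [0, 0, 0], 0]
    - [[0, 0, 0.7], [0, 0, 0], 0]
    - [[0, 0, 0.8], [0, 0, 0], 0]

```text
clock: 11.05
position: [0.5431, -0.4393, 0.0658]
ee_rot: [-3.136, -0.178, 0.0]
force: [1.0, 0.2, 1.2]
width: 0.006
gripper_force: 0.8
```

Emit:
jog_arm:
  rows:
    - [[0, 0, 0.08], [0, 0, 0], 0]
    - [[0, 0, 0.16], [0, 0, 0], 0]
    - [[0, 0, 0.24], [0, 0, 0], 0]
    - [[0, 0, 0.32], [0, 0, 0], 0]
    - [[0, 0, 0.4], [0, 0, 0], 0]
    - [[0, 0, 0.48], [0, 0, 0], 0]
    - [[0, 0, 0.56], [0, 0, 0], 0]
    - [[0, 0, 0.64], [0, 0, 0], 0]

```text
clock: 12.05
position: [0.5432, -0.4394, 0.0722]
ee_rot: [3.136, 0.178, -0.0]
force: [1.3, 0.5, 1.1]
width: 0.005
gripper_force: 0.6
```

Emit:
jog_arm:
  rows:
    - [[0, 0, 0.08], [0, 0, 0], 0]
    - [[0, 0, 0.16], [0, 0, 0], 0]
    - [[0, 0, 0.24], [0, 0, 0], 0]
    - [[0, 0, 0.32], [0, 0, 0], 0]
    - [[0, 0, 0.4], [0, 0, 0], 0]
    - [[0, 0, 0.48], [0, 0, 0], 0]
    - [[0, 0, 0.56], [0, 0, 0], 0]
    - [[0, 0, 0.64], [0, 0, 0], 0]

```text
clock: 13.05
position: [0.5431, -0.4394, 0.0785]
ee_rot: [-3.137, -0.178, 0.0]
force: [-0.5, 0.3, -0.0]
width: 0.004
gripper_force: 0.0
```

Contact is gone at z≈0.078, so the lever is fully up. Raising the hand, backing off, and checking.

Emit:
jog_arm:
  rows:
    - [[0, 0, 1], [0, 0, 0], 0]
    - [[0, 0, 4], [0, 0, 0], 0]
    - [[0, 0, 8], [0, 0, 0], 0]
    - [[0, 0, 12], [0, 0, 0], 0]
    - [[-4, -2, 14], [0, 0, 0], 0]
    - [[-9, -5, 14], [0, 0, 0], 0]
    - [[-13, -7, 14], [0, 0, 0], 0]
    - [[-17, -9, 14], [0, 0, 0], 0]

```text
clock: 14.05
position: [0.3717, -0.5302, 0.2195]
ee_rot: [3.136, 0.177, 0.001]
force: [0.1, -1.1, 0.2]
width: 0.008
gripper_force: 0.0
```

Emit:
jog_arm:
  rows:
    - [[0, 0, 0], [0, 0, 0], 0]
    - [[0, 0, 0], [0, 0, 0], 0]
    - [[0, 0, 0], [0, 0, 0], 0]
    - [[0, 0, 0], [0, 0, 0], 0]

```text
clock: 14.55
position: [0.3743, -0.5287, 0.2185]
ee_rot: [-3.136, -0.181, -0.0]
force: [-0.1, 0.2, 0.3]
width: 0.007
gripper_force: 0.0
```

```bash
python3 - <<'E'
from h import *
d,W,R,t=grab("scene"); save(d,"end.png",(250,110,430,245),4.4)
E
```

```text
(no output)
```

View pics/end.png

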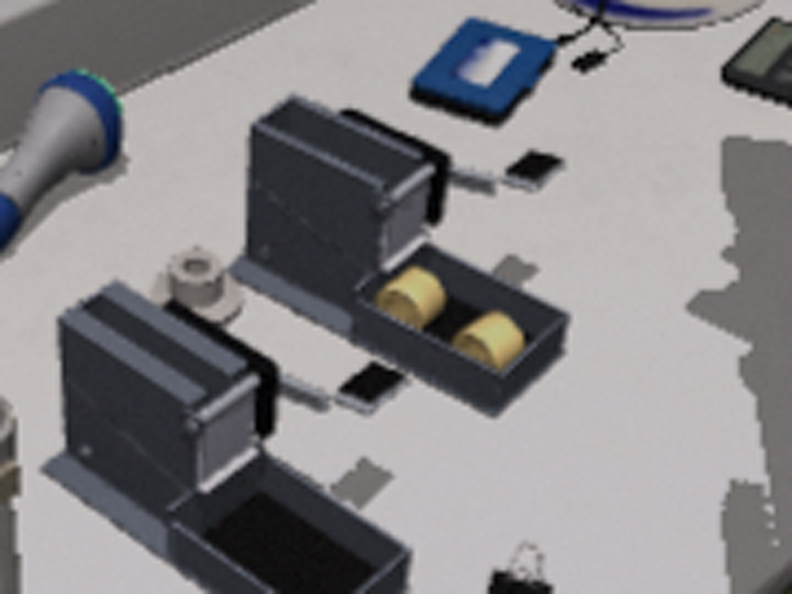

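The lid is shut at (410,225), the lever is up at (535,165), both bushings are in the tray at (410,298) and (488,340), and nothing else has moved.

```bash
python3 -c "
from cell import arm
print(arm.sign_off())"
```

```text
the job is handed in; nothing more can be done
None
```

Job handed in at about 14.6 s: both brass bushings are in the tray, the lever came up slowly with the lid shut under it, and the hand is clear with nothing else disturbed.

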